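# Shut the UV curing unit and set its clockwork timer

### The arm

A 6-joint arm with a two-finger parallel gripper is mounted at the origin on the work surface. World frame = base frame: x ahead of the robot, y to its left, z up, the work surface at z = 0. Lengths are in m, angles in rad, forces in N, time in s.
With the tool pointing down it reaches from about 0.35 to 0.875 m from the base axis. Payload 15.5 kg.
Tool frame: the origin (TCP) lies at the very end of the fingers, on their centre line; the grasp point (between the pads) lies 19 mm behind it; x points along the fingers, y is the direction in which the jaws open and shut, and the axes are right-handed (so a half turn about x gives the same grasp; the last joint's range is limited). The gripper opens to 85 mm and grips with 20 to 120 N. Pads are 22 mm wide; open, the fingers measure 114 mm over their backs; the gripper's body (76 mm by 85 mm) begins 54 mm behind the grasp point. The pads swing forward as they close: fully open they stand 13 mm farther back than shut.
Start: joints at [-1.387, 0.494, 1.345, -0, 1.302, -0.096], TCP at [0.173, -0.601, 0.196] pointing down, gripper open.
Joint ranges: [-2.91, 2.91], [-0.82, 2.16], [0.22, 2.67], [-1.22, 4.37], [0.12, 2.79], [-3.08, 3.08]. Speed limits (rad/s): [1.89, 1.89, 2.57, 3.01, 3.01, 3.01].

### API

Orientations are given as a 3x3 rotation matrix whose columns are the frame's x, y, z axes.
In Python, from plant import * gives the robot as it stands.
- The arm moves only by the shell command python3 -m inch 'ROWS' [OPENING]. ROWS is JSON, a list of rows, each an object of numbers: "x", "y", "z": the shift along the world's x, y, z in m; "spin": the turn about the world's z in rad. In form: [{"x": .., "y": .., "z": .., "spin": ..}, ...]. A call has 1 to 12 rows; each row is the pose to reach, as a shift and turn from the pose commanded when the call began; what a row does not reach only later rows make up. A row lasts 1/12 s, in which the tool goes at most 41.7 mm and 7.16 degrees, less where a joint would pass 70% of its speed; a pose out of reach is approached as far as the arm can. A call with a gripper value outside its range is refused whole. OPENING is the closure, from -1 (fully open) to 1 (shut), set as the call begins (- or left out, the last holds). The fingers move at their own pace and stop on an object; the grip force is fixed at half the most. Time passes only in rows, so rows that repeat a pose let the fingers close. It gives the time, the measured TCP pose, the force and the opening at its end, in the units of the state.
- state(): the state, without advancing time (a new reading comes with each control period).
- snapshot(name): name is "scene" or "top"; returns a dict with "pixels" (400x640x3 uint8, red, green, blue), "camera_matrix" (3x3 intrinsics, pixels), "k1" (the pictures are not rectified: a ray, as slopes to the right and down, at radius r is drawn at 1 + k1 r^2 times it, then the intrinsics apply), "R" (3x3) and "t" (3): a world point X has camera coordinates R X + t. Camera axes: x right, y down, z forward; pixel columns grow to the right and rows downward; lengths in m; the calibration is good to about 2 mm. A picture is of the moment at which its call begins. There is no depth.
- finish_job(): hands the job in, once; it reports no verdict.
The state is a dict: "t": time; "joint_pos": joint angles; "qd": joint speeds; "joint_efforts": joint torques, N m; "tcp_pos": TCP position; "ee_rot": TCP orientation; "contact_force": force on the tool from outside, world axes, zero at the start; "ft_torque": the same for the moment, N m; "width": opening from 0.0 (shut) to 1.0 (fully open).
Only numpy, scipy, OpenCV 4.12 (cv2) and the standard library are available. Lean on these libraries where they do the work, as an engineer would, in place of code of your own. Each camera call takes 0.05 s, during which the arm holds its last target. There are 200 camera calls.

### The job

Shut the amber lid of the UV curing unit fully home, then set its clockwork timer to 20 minutes: wind the knob clockwise past the red top mark until you feel it rest firmly on its stop, without forcing it, then turn it back down to the 20 minute mark. Press the lid only gently, do not push or drag the knob sideways as you grip and turn it, and leave the printed part and the other things where they are.

Things in the scene. Friction and masses are not known exactly. Their poses are not given: they have to be found in the camera images.
- unit: The benchtop UV curing unit, black, 240 deep (x) x 360 wide (y) x 120 mm high, fixed to the bench. Origin: centre of its underside; its x points from its front (robot side) to its back, z up. Left half (+y): open-topped chamber under the amber lid. Right 130 mm (-y): aluminium control deck, top 120 mm above the bench, with the timer.
- dial (a point): Centre of the black timer dial (106 mm across) on the deck, on the knob's axis, at deck height; 35 mm before and 115 mm right of the unit's centre. White marks: a long one each 5 minutes, short ones each minute, 6 degrees a minute over a half circle: 0 at the unit's left (+y), 15 at its back (+x), 30 (red, the top mark) at its right (-y).
- lid: The lid: amber pane in a black frame, 228 deep x 226 wide x 14 mm thick. Origin in the middle of its hinge axis; its front lies along its -x.
- lid_angle (a joint): Lid angle, rad: 0 fully home, growing as it opens. Friction hinge with a lift spring: it stays where it is left, and pushing its front edge down takes about 3 N when open, about 6 N near home, where it meets a rubber seal and yields about 0.15 mm per N more. Hinge axis: the unit's y.
- lid_edge (a point): Where to press the lid: middle of the upper face of its front rail (22 mm wide, 226 long, black with a grey strip), 11 mm in from the free edge. At angle q it lies 217 cos(q) - 14 sin(q) mm before the hinge and 217 sin(q) + 14 cos(q) mm above it.
- lid_hinge (a point): Middle of the lid's hinge axis at the back of the chamber, fixed to the unit, 112 mm behind and 65 mm left of its centre, 121 mm above the bench; the axis runs along the unit's y.
- timer_twist (a joint): How far the clockwork, hung in rubber grommets under the deck, is twisted by the knob, rad, positive clockwise seen from above: 0.1 per N m. Winding takes 0.12 to 0.2 N m (up to 0.02); more means that the knob is against its stop, which lies 1.4 to 3.8 minutes past the red mark, different each time. Firmly on the stop is 0.3 N m (0.03); over 0.6 N m (0.06) is forced.
- mark_20 (a point): The place of the pointer's tip when the timer shows 20 minutes, 30 mm from the dial's centre, 6 mm above the deck, fixed to the unit (in line with the fifth long mark, counted clockwise from 0 as the first).
- timer: The timer knob. Origin on its axis at deck height, z up, its y along the pointer. A white grip bar 12 mm thick, 46 mm long (along y) and 29 mm high (top 35 mm above the deck) with a black line on top towards the pointer's end, on a round white skirt 48 mm across, whose top is 7 mm above the deck. Wound clockwise seen from above; it stays where it is left. The shaft yields 0.05 mm per N sideways.
- timer_grip (a point): On the knob's axis, 24 mm above the deck, in the middle of the upper part of the grip bar.
- timer_pointer (a point): Tip of the knob's pointer, 30 mm from the knob's axis along its y, in line with the grip bar, 6 mm above the deck.
- print: Pale green printed bracket, 70 x 60 x 54 mm, loose on the turntable inside the chamber; to be left alone. Origin: centre of its underside.
- resin: Black resin bottle with pale label, 68 mm across, 170 mm high, standing on the bench; to be left alone. Origin: centre of its underside.
- jar: Clear jar with blue cap, 72 mm across, 85 mm high, standing on the bench; to be left alone. Origin: centre of its underside.
- scraper: Scraper with red handle and steel blade, 220 mm long, lying on the bench; to be left alone. Origin: underside, near the middle.

How it is judged:
On the way, in this order (a step that is already met when the one before it is completed fails the run):
1. the lid is fully home (value of joint lid_angle below 0.01 rad), for 0.2 s.
2. the timer is wound past its red top mark and rests firmly against its stop (x of timer_pointer in the frame of dial below -0.002 m and y of timer_pointer in the frame of dial below 0 m and value of joint timer_twist above 0.03 rad), for 0.1 s.
At the end, for the whole second after the job is handed in: the lid is still fully home (within 0.01 rad) and the timer's pointer has been left at the 20 minute mark, to within one minute (3.1 mm at the pointer's tip) (value of joint lid_angle below 0.01 rad and horizontal distance between timer_pointer and mark_20 below 0.0031 m); the robot touches nothing.
It fails at once if the lid is pressed with more than 25 N (contact force between anything else and lid above 25 N).
It fails at once if the timer is forced against its stop: more than 0.6 N m (value of joint timer_twist above 0.06 rad or value of joint timer_twist below -0.06 rad).
It fails at once if the knob's shaft is dragged sideways with more than 20 N, 1 mm out of its place (distance of timer_grip from where it was at the start of the episode above 0.001 m).
It fails at once if the printed part, the bottle, the jar or the scraper is moved by more than 15 mm (distance of any of print, resin, jar, scraper from where it was at the start of the episode above 0.015 m).
It also fails if it takes over 72 s, if anything falls off the work surface, if the arm or the gripper's body presses on something with over 40 N, if the wrist force passes 120 N, or if a joint passes its speed limit or range.

## Working session

There is one attempt and no reset: what is moved stays moved. The work goes in short steps, Python scripts to look and compute and a shell command to move; the robot and the scene stay as the last step left them, time stands still between calls to the robot, and variables do not carry over. Pictures are saved under pics/ and viewed, about 8 in all and at most 12, crops included, and the job is handed in when it is done.

```bash
ls; mkdir -p pics; python3 - <<'E'
from plant import *
import cv2,numpy as np
for n in("scene","top"):
    s=snapshot(n); cv2.imwrite(f"pics/{n}0.png",s["pixels"][:,:,::-1]); print(n,s["camera_matrix"],s["k1"],s["R"],s["t"])
print(state())
E
```

```text
pics
scene [[398.764982     0.         317.71628331]
 [  0.         398.764982   199.22686179]
 [  0.           0.           1.        ]] -0.04527270193677814 [[ 0.32454575  0.94586503  0.0030674 ]
 [ 0.76660924 -0.26113703 -0.58661549]
 [-0.55405806  0.19273506 -0.80985978]] [-0.18337843 -0.3339548   1.44738489]
top [[519.94357311   0.         312.75228245]
 [  0.         519.94357311 199.48448849]
 [  0.           0.           1.        ]] 0.041185941265084285 [[-0.09874609 -0.99510014 -0.00499253]
 [-0.97408819  0.09768444 -0.20398515]
 [ 0.20347334 -0.01527957 -0.97896125]] [0.04507602 0.49719569 1.26774003]
{'t': 0.1, 'joint_pos': array([-1.38645908e+00,  4.94132000e-01,  1.34606087e+00, -2.04966353e-05,
        1.30250820e+00, -9.55037202e-02]), 'qd': array([ 0.00160271, -0.00142681, -0.0024731 ,  0.00089081,  0.00105376,
        0.00033823]), 'joint_efforts': array([-3.73083776e-04, -8.83590674e+01, -3.84563041e+01, -2.64218379e-04,
        5.34492749e-03, -1.60187921e-05]), 'tcp_pos': array([ 0.17255371, -0.60033059,  0.19505591]), 'ee_rot': array([[-2.22596426e-04,  2.76207913e-01, -9.61097882e-01],
       [ 1.08601841e-03, -9.61097272e-01, -2.76207989e-01],
       [-9.99999386e-01, -1.10525290e-03, -8.60300596e-05]]), 'contact_force': array([ 0.51979346,  0.20318419, -0.90244848]), 'ft_torque': array([ 0.06472032, -0.0154539 , -0.03455995]), 'width': 1.000871495957235}
```

View pics/scene0.png

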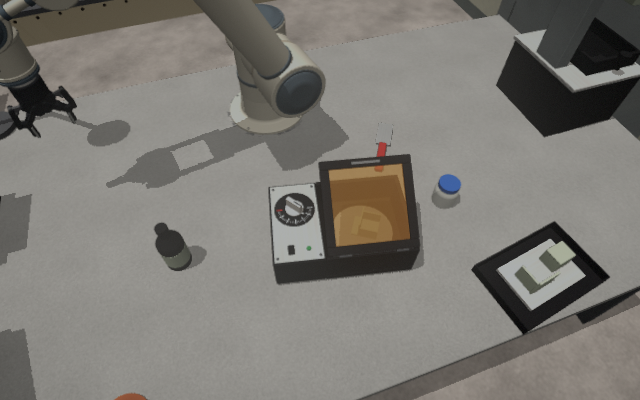

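View pics/top0.png

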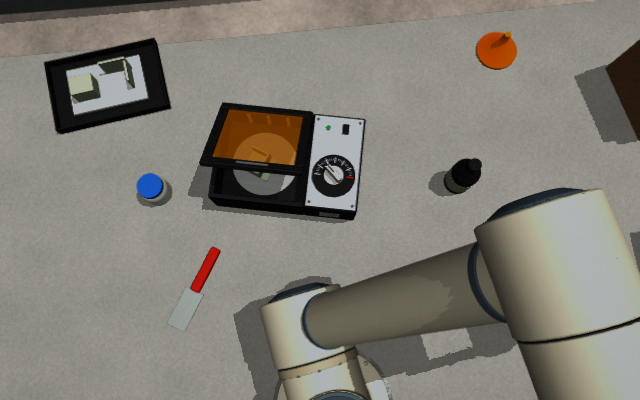

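The scene camera looks from beyond the unit: deck around (297,222) with dial (294,209), lid grey strip about (366,161). In the top view the dial is at about (333,176), the lid front rail about (252,163), partly open.

```bash
cat > h.py <<'E'
from plant import *
import cv2,numpy as np
def ray(s,p):
    K=s["camera_matrix"];d=(np.array(p,float)-K[:2,2])/K[0,0];u=d.copy()
    for _ in range(20): u=d/(1+s["k1"]*(u@u))
    R=np.array(s["R"]);v=R.T@np.r_[u,1];return -R.T@np.array(s["t"]),v/np.linalg.norm(v)
def onz(s,p,z):
    c,v=ray(s,p);return c+v*(z-c[2])/v[2]
def proj(s,X):
    K=s["camera_matrix"];c=np.array(s["R"])@X+s["t"];u=c[:2]/c[2];return K[:2,:2]@(u*(1+s["k1"]*(u@u)))+K[:2,2]
def tri(rs):
    A=0;b=0
    for c,v in rs: P=np.eye(3)-np.outer(v,v);A=A+P;b=b+P@c
    return np.linalg.solve(A,b)
E
python3 - <<'E'
from h import *
box={"scene":(262,178,330,268),"top":(298,108,372,222)}
crop={"scene":(262,145,422,285),"top":(195,95,375,225)}
S={}
for n in box:
    s=S[n]=snapshot(n);im=s["pixels"]
    x0,y0,x1,y1=box[n];g=im[y0:y1,x0:x1].astype(int)
    m=((g.min(2)>140)&(np.ptp(g,axis=2)<30)).astype(np.uint8)
    cs=cv2.findContours(m,cv2.RETR_EXTERNAL,cv2.CHAIN_APPROX_NONE)[0];c=max(cs,key=cv2.contourArea)
    h=cv2.convexHull(c);r=cv2.minAreaRect(np.array([onz(s,q[0]+[x0,y0],.12)[:2]*1000 for q in h],np.float32))
    print(n,"deck",r,cv2.contourArea(c))
    b=((g.max(2)<75)&(cv2.drawContours(np.zeros_like(m),[h],-1,1,-1)>0)).astype(np.uint8)
    c=max(cv2.findContours(b,cv2.RETR_EXTERNAL,cv2.CHAIN_APPROX_NONE)[0],key=cv2.contourArea)
    e=cv2.minAreaRect(np.array([onz(s,q[0]+[x0,y0],.122)[:2]*1000 for q in c],np.float32));print("dial",e)
    x0,y0,x1,y1=crop[n];k=4
    cv2.imwrite(f"pics/{n}1.png",cv2.resize(im[y0:y1,x0:x1,::-1],None,fx=k,fy=k,interpolation=cv2.INTER_CUBIC))
E
```

```text
scene deck ((575.6665649414062, -65.21410369873047), (118.70231628417969, 228.4544677734375), 77.89142608642578) 3399.0
dial ((541.0193481445312, -57.57466506958008), (99.20075988769531, 101.1509780883789), 71.45759582519531)
top deck ((573.9295043945312, -65.36840057373047), (118.78710174560547, 228.6536865234375), 77.99320983886719) 4268.0
dial ((539.0684204101562, -58.099918365478516), (101.77025604248047, 102.35236358642578), 84.27013397216797)
```

View pics/top1.png

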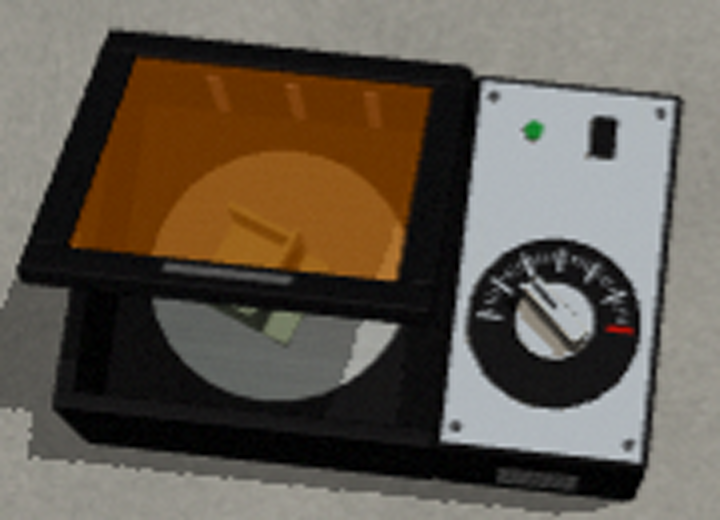

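View pics/scene1.png

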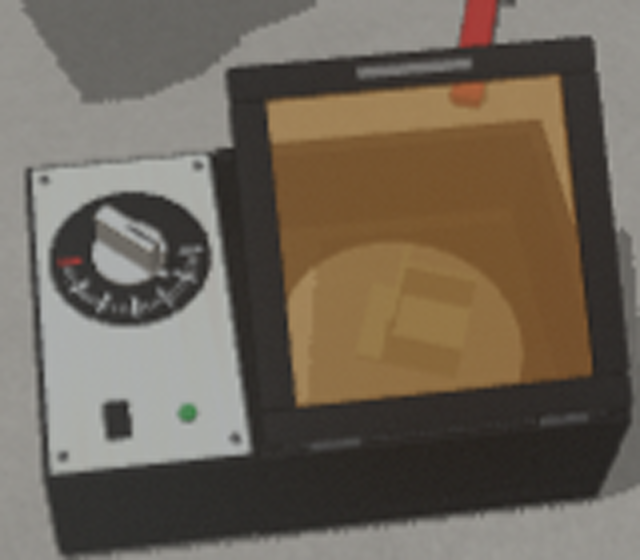

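Top crop: strip centre at full-frame (252,163), pointer end of the knob at about (327,160), dial centre (334,174). Scene crop: strip (365.5,162), pointer end (303,212).

```bash
python3 - <<'E'
from h import *
a=np.radians(-12);ux=np.array([np.cos(a),np.sin(a),0]);uy=np.array([-ux[1],ux[0],0])
D=np.array([.5402,-.058,.12]);U=D+35e-3*ux+115e-3*uy;U[2]=0
H=U+.112*ux+.065*uy+[0,0,.121];print("unit",U,"hinge",H)
s=snapshot("scene");t=snapshot("top")
X=tri([ray(s,(262+414/4,145+69/4)),ray(t,(195+228/4,95+272/4))]);d=X-H
print("strip",X,"res",proj(s,X),proj(t,X)," before",-d@ux,"side",d@uy,"up",d[2])
E_=lambda q:(.217*np.cos(q)-.014*np.sin(q),.217*np.sin(q)+.014*np.cos(q))
q=np.arctan2(d[2],-d@ux)-np.arctan2(.014,.217);print("q",q,E_(q),np.hypot(d[2],d@ux),np.hypot(.217,.014))
for k in np.linspace(q,0,7):
    r,z=E_(k);print(np.round(k,3),np.round(H-r*ux+[0,0,z],4))
# knob line: black line on knob top (z=.155) end near pointer, top view
for p in((195+530/4,95+272/4),(195+553/4,95+303/4)):
    P=onz(t,p,.155)-D;print("line pt",P@ux,P@uy)
E
```

```text
unit [0.59834501 0.04721006 0.        ] hinge [0.7214118  0.08750355 0.121     ]
strip [0.55257735 0.12384977 0.24969603] res [364.82587023 162.33940464] [251.26607485 162.81651709]  before 0.17270182210419094 side 0.0004493156394905811 up 0.1286960290974248
q 0.5759900891709302 (np.float64(0.17436248224767897), np.float64(0.1299335398749216)) 0.2153800995067855 0.21745114393812695
0.576 [0.5509 0.1238 0.2509]
0.48 [0.5395 0.1262 0.2336]
0.384 [0.5297 0.1282 0.2153]
0.288 [0.5218 0.1299 0.1961]
0.192 [0.5157 0.1312 0.1762]
0.096 [0.5114 0.1321 0.1557]
0.0 [0.5092 0.1326 0.135 ]
line pt 0.018874585224475493 0.015945264365145612
line pt 0.0015027777787549423 0.0004764731972031295
```

```bash
python3 -m inch '[{"x":0.02,"y":0.03,"z":0.03,"spin":0.1},{"x":0.04,"y":0.06,"z":0.06,"spin":0.2},{"x":0.06,"y":0.09,"z":0.09,"spin":0.3},{"x":0.08,"y":0.13,"z":0.1,"spin":0.4},{"x":0.1,"y":0.165,"z":0.1,"spin":0.5},{"x":0.12,"y":0.2,"z":0.1,"spin":0.6},{"x":0.14,"y":0.235,"z":0.1,"spin":0.7},{"x":0.16,"y":0.27,"z":0.1,"spin":0.8},{"x":0.18,"y":0.305,"z":0.1,"spin":0.9},{"x":0.2,"y":0.34,"z":0.1,"spin":1.0},{"x":0.22,"y":0.375,"z":0.1,"spin":1.1},{"x":0.24,"y":0.41,"z":0.1,"spin":1.2}]' 1
```

```text
t: 1.3
tcp_pos: [0.4097, -0.1947, 0.2958]
ee_rot: [[0.0, 0.996, -0.086], [-0.0, -0.086, -0.996], [-1.0, 0.0, 0.0]]
contact_force: [1.5, -0.9, -0.5]
width: -0.003
```

```bash
python3 -m inch '[{"x":0.015,"y":0.034,"z":0,"spin":0.1},{"x":0.03,"y":0.068,"z":0,"spin":0.2},{"x":0.045,"y":0.102,"z":0,"spin":0.3},{"x":0.06,"y":0.137,"z":0,"spin":0.4},{"x":0.075,"y":0.171,"z":0,"spin":0.5},{"x":0.09,"y":0.205,"z":0,"spin":0.6},{"x":0.105,"y":0.24,"z":0,"spin":0.7},{"x":0.12,"y":0.274,"z":0,"spin":0.8},{"x":0.134,"y":0.31,"z":-0.01,"spin":0.9},{"x":0.138,"y":0.314,"z":-0.022,"spin":1.0},{"x":0.138,"y":0.314,"z":-0.025,"spin":1.1},{"x":0.138,"y":0.314,"z":-0.03,"spin":1.2}]'; python3 - <<'E'
from h import *
print(state())
s=snapshot("scene");cv2.imwrite("pics/s2.png",cv2.resize(s["pixels"][90:270,250:450,::-1],None,fx=3.5,fy=3.3))
E
```

```text
t: 2.3
tcp_pos: [0.5472, 0.1183, 0.2649]
ee_rot: [[-0.001, 0.44, 0.898], [-0.0, 0.898, -0.44], [-1.0, -0.0, -0.001]]
contact_force: [0.1, 0.0, -0.4]
width: -0.001
{'t': 2.3, 'joint_pos': array([ 1.06261375e-01,  3.40127556e-01,  1.40648684e+00, -3.16911946e-05,
        1.39581612e+00, -1.00927715e+00]), 'qd': array([-1.69639829e-02,  3.32160564e-02,  1.00407339e-01, -8.59565646e-04,
       -1.43843730e-01, -1.19478629e+00]), 'joint_efforts': array([  1.92311168, -73.99812698, -40.75339079,   0.13282806,
         0.45830553,   4.07801673]), 'tcp_pos': array([0.54717799, 0.11829015, 0.26489149]), 'ee_rot': array([[-8.29827073e-04,  4.39688710e-01,  8.98149848e-01],
       [-1.19896251e-04,  8.98150107e-01, -4.39688948e-01],
       [-9.99999649e-01, -4.72550592e-04, -6.92592247e-04]]), 'contact_force': array([ 0.05414743,  0.01111418, -0.35342838]), 'ft_torque': array([ 0.04061768, -0.01410765,  0.00988293]), 'width': -0.0005778252706856374}
```

View pics/s2.png

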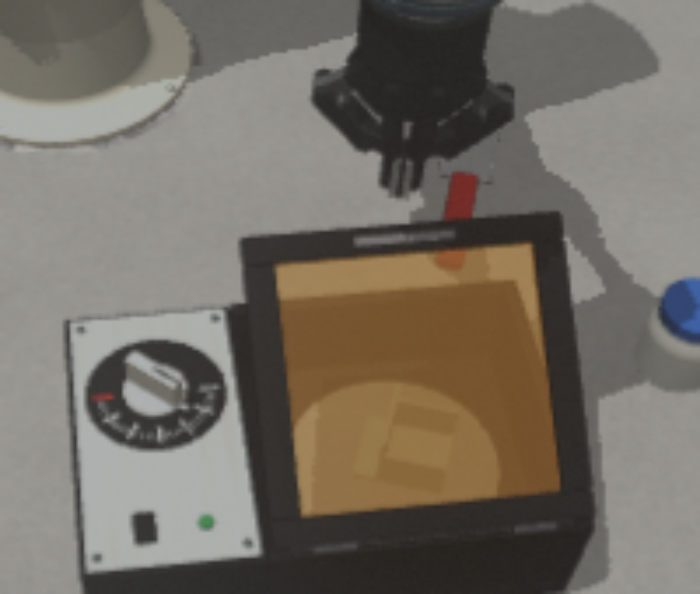

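The picture shows the closed fingertips at full-frame (364,148), above/before the strip at (366,162); compare with projection.

```bash
python3 - <<'E'
from h import *
s=snapshot("scene");t=snapshot("top");p=state()["tcp_pos"];print(p,proj(s,p),proj(t,p))
print(proj(s,np.array([.5509,.1238,.2509])))
g=t["pixels"][95:225,195:375];cv2.imwrite("pics/t2.png",cv2.resize(g[:,:,::-1],None,fx=4,fy=4))
E
```

```text
[0.54699247 0.11739009 0.26535214] [362.06472475 156.99339287] [253.58190983 163.03345308]
[364.58487749 161.51885297]
```

View pics/t2.png

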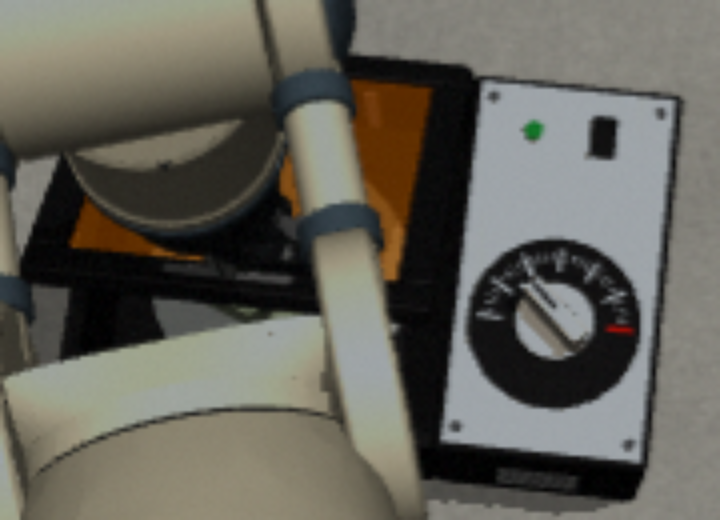

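```bash
python3 - <<'E'
from h import *
s=snapshot("scene");p=state()["tcp_pos"];print(p,proj(s,p),proj(s,p+[0,0,.03]),proj(s,p+[0,0,.1]))
g=s["pixels"][110:180,320:410,::-1];cv2.imwrite("pics/s3.png",cv2.resize(g,None,fx=8,fy=8,interpolation=cv2.INTER_CUBIC))
E
```

```text
[0.54718696 0.1172928  0.26572606] [362.07306311 156.95561545] [363.26281992 148.3018834 ] [366.28467698 126.26657507]
```

View pics/s3.png

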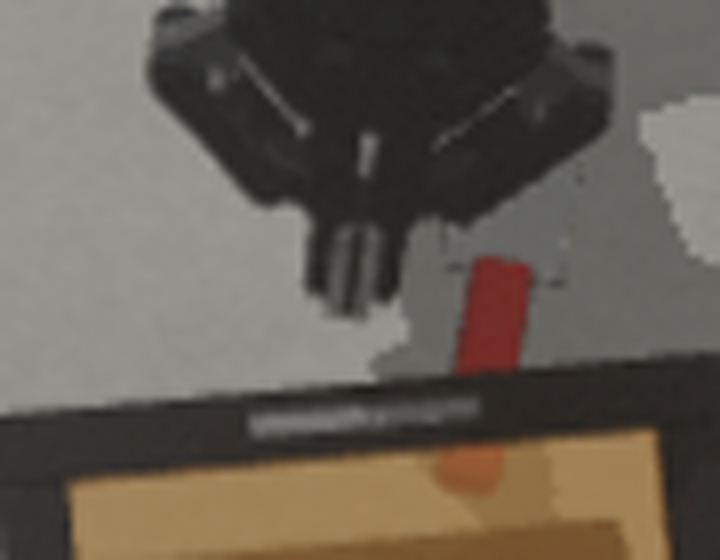

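The tip shows about (363,150), i.e. ~25 mm higher than the projected TCP; I'll settle that by touch, slowly.

```bash
python3 -m inch '[{"x":0.004,"y":0.006,"z":-0.004,"spin":0.1},{"x":0.004,"y":0.006,"z":-0.008,"spin":0.2},{"x":0.004,"y":0.006,"z":-0.012,"spin":0.3},{"x":0.004,"y":0.006,"z":-0.015,"spin":0.4},{"x":0.004,"y":0.006,"z":-0.018,"spin":0.4},{"x":0.004,"y":0.006,"z":-0.021,"spin":0.4}]'; python3 - <<'E'
from h import *
s=snapshot("scene");p=state()["tcp_pos"];print(p,proj(s,p),state()["contact_force"])
g=s["pixels"][110:180,320:410,::-1];cv2.imwrite("pics/s4.png",cv2.resize(g,None,fx=6,fy=6,interpolation=cv2.INTER_CUBIC))
E
```

```text
t: 3.0
tcp_pos: [0.5514, 0.1232, 0.2448]
ee_rot: [[0.001, 0.067, 0.998], [0.0, 0.998, -0.067], [-1.0, 0.0, 0.001]]
contact_force: [0.1, -0.1, -0.5]
width: 0.001
[0.55110272 0.12317515 0.24414393] [364.10908815 163.48292434] [ 0.36052427  0.16153412 -1.26620275]
```

View pics/s4.png

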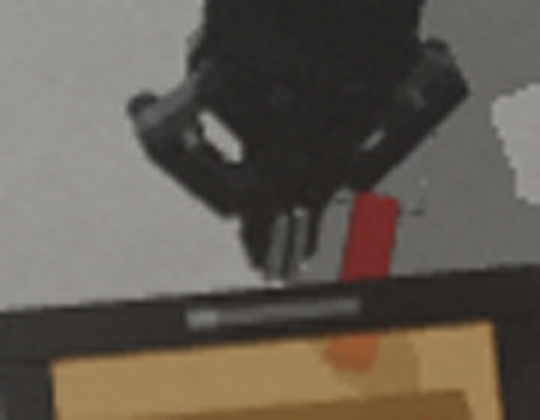

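```bash
python3 -m inch '[{"z":-0.004,"spin":0.05},{"z":-0.008,"spin":0.1},{"z":-0.011,"spin":0.15},{"z":-0.013,"spin":0.2},{"z":-0.015,"spin":0.25}]';python3 -m inch '[{"z":-0.003},{"z":-0.006},{"z":-0.008}]'; python3 -m inch '[{"z":-0.002},{"z":-0.004}]'
```

```text
invalid input at $[0]: expected keys x, y, z, spin
invalid input at $[0]: expected keys x, y, z, spin
invalid input at $[0]: expected keys x, y, z, spin
```

```bash
python3 -m inch '[{"x":0,"y":0,"z":-0.004,"spin":0.05},{"x":0,"y":0,"z":-0.008,"spin":0.1},{"x":0,"y":0,"z":-0.011,"spin":0.15},{"x":0,"y":0,"z":-0.013,"spin":0.2},{"x":0,"y":0,"z":-0.015,"spin":0.25}]';python3 -m inch '[{"x":0,"y":0,"z":-0.003,"spin":0},{"x":0,"y":0,"z":-0.006,"spin":0},{"x":0,"y":0,"z":-0.008,"spin":0}]'; python3 -m inch '[{"x":0,"y":0,"z":-0.002,"spin":0},{"x":0,"y":0,"z":-0.004,"spin":0}]'
```

```text
t: 3.47
tcp_pos: [0.5513, 0.1233, 0.2296]
ee_rot: [[0.0, -0.185, 0.983], [0.0, 0.983, 0.185], [-1.0, 0.0, 0.0]]
contact_force: [-0.2, -0.3, -0.2]
width: -0.002
t: 3.72
tcp_pos: [0.5511, 0.1233, 0.2213]
ee_rot: [[-0.0, -0.184, 0.983], [-0.0, 0.983, 0.184], [-1.0, 0.0, -0.0]]
contact_force: [-2.1, 0.2, 3.7]
width: -0.005
t: 3.88
tcp_pos: [0.5512, 0.1234, 0.2177]
ee_rot: [[0.0, -0.185, 0.983], [0.0, 0.983, 0.185], [-1.0, 0.0, 0.0]]
contact_force: [0.3, -0.2, 4.2]
width: -0.003
```

```bash
python3 -m inch '[{"x":-0.005,"y":0.001,"z":-0.004,"spin":0},{"x":-0.008,"y":0.002,"z":-0.008,"spin":0},{"x":-0.0115,"y":0.003,"z":-0.0125,"spin":0},{"x":-0.014,"y":0.0035,"z":-0.017,"spin":0},{"x":-0.017,"y":0.004,"z":-0.0215,"spin":0},{"x":-0.019,"y":0.0045,"z":-0.026,"spin":0},{"x":-0.021,"y":0.005,"z":-0.030,"spin":0},{"x":-0.023,"y":0.0055,"z":-0.035,"spin":0},{"x":-0.025,"y":0.006,"z":-0.040,"spin":0},{"x":-0.027,"y":0.006,"z":-0.0445,"spin":0},{"x":-0.029,"y":0.0065,"z":-0.049,"spin":0}]'; python3 -m inch '[{"x":-0.0015,"y":0,"z":-0.005,"spin":0},{"x":-0.003,"y":0.001,"z":-0.010,"spin":0},{"x":-0.0045,"y":0.001,"z":-0.015,"spin":0},{"x":-0.006,"y":0.0015,"z":-0.020,"spin":0},{"x":-0.007,"y":0.0015,"z":-0.025,"spin":0},{"x":-0.0085,"y":0.002,"z":-0.030,"spin":0},{"x":-0.0095,"y":0.002,"z":-0.035,"spin":0},{"x":-0.0105,"y":0.0025,"z":-0.040,"spin":0}]'
```

```text
t: 4.8
tcp_pos: [0.5215, 0.13, 0.168]
ee_rot: [[-0.001, -0.187, 0.982], [0.0, 0.982, 0.187], [-1.0, 0.0, -0.001]]
contact_force: [0.1, 0.1, 4.9]
width: -0.001
t: 5.47
tcp_pos: [0.5107, 0.1324, 0.1279]
ee_rot: [[-0.002, -0.187, 0.982], [0.0, 0.982, 0.187], [-1.0, 0.0, -0.002]]
contact_force: [-2.4, 0.9, 6.1]
width: 0.004
```

```bash
python3 -m inch '[{"x":-0.0005,"y":0,"z":-0.003,"spin":0},{"x":-0.001,"y":0,"z":-0.006,"spin":0},{"x":-0.001,"y":0,"z":-0.009,"spin":0},{"x":-0.0015,"y":0,"z":-0.012,"spin":0}]'; python3 -m inch '[{"x":0,"y":0,"z":-0.001,"spin":0},{"x":0,"y":0,"z":-0.002,"spin":0}]';  python3 -m inch '[{"x":0,"y":0,"z":-0.001,"spin":0}]'
```

```text
t: 5.8
tcp_pos: [0.5095, 0.1324, 0.1162]
ee_rot: [[-0.001, -0.187, 0.982], [0.0, 0.982, 0.187], [-1.0, 0.0, -0.001]]
contact_force: [-2.3, 1.1, 5.6]
width: -0.003
t: 5.97
tcp_pos: [0.5096, 0.1324, 0.1143]
ee_rot: [[-0.001, -0.187, 0.982], [0.0, 0.982, 0.187], [-1.0, 0.0, -0.001]]
contact_force: [-3.9, 0.6, 5.5]
width: 0.001
t: 6.05
tcp_pos: [0.5097, 0.1324, 0.1134]
ee_rot: [[-0.001, -0.187, 0.982], [0.0, 0.982, 0.187], [-1.0, 0.0, -0.001]]
contact_force: [-4.3, 0.4, 4.4]
width: 0.001
```

```bash
python3 -m inch '[{"x":-0.001,"y":0,"z":-0.001,"spin":0},{"x":-0.001,"y":0,"z":-0.002,"spin":0}]';  python3 -m inch '[{"x":0,"y":0,"z":-0.001,"spin":0}]';python3 -m inch '[{"x":0,"y":0,"z":-0.0007,"spin":0},{"x":0,"y":0,"z":-0.0007,"spin":0}]'
```

```text
t: 6.22
tcp_pos: [0.5094, 0.1324, 0.1116]
ee_rot: [[0.001, -0.187, 0.982], [0.0, 0.982, 0.187], [-1.0, 0.0, 0.001]]
contact_force: [-1.2, 0.3, 6.4]
width: 0.001
t: 6.3
tcp_pos: [0.5093, 0.1325, 0.1106]
ee_rot: [[0.0, -0.187, 0.982], [0.0, 0.982, 0.187], [-1.0, 0.0, 0.0]]
contact_force: [-1.8, 0.3, 5.6]
width: -0.005
t: 6.47
tcp_pos: [0.5091, 0.1324, 0.1098]
ee_rot: [[-0.0, -0.187, 0.982], [0.0, 0.982, 0.187], [-1.0, 0.0, -0.0]]
contact_force: [-1.0, 1.3, 4.5]
width: 0.001
```

```bash
for i in 1; do python3 -m inch '[{"x":0,"y":0,"z":-0.001,"spin":0},{"x":0,"y":0,"z":-0.001,"spin":0}]'|grep -E "pos|force";  python3 -m inch '[{"x":0,"y":0,"z":-0.0008,"spin":0},{"x":0,"y":0,"z":-0.0008,"spin":0}]'|grep -E "pos|force"; done
```

```text
tcp_pos: [0.5091, 0.1324, 0.1088]
contact_force: [-0.9, 1.6, 4.8]
tcp_pos: [0.509, 0.1324, 0.108]
contact_force: [-3.0, 1.1, 4.8]
```

```bash
python3 -m inch '[{"x":0,"y":0,"z":-0.0006,"spin":0},{"x":0,"y":0,"z":-0.0006,"spin":0}]'|grep -E "pos|force"
```

```text
tcp_pos: [0.5089, 0.1324, 0.1075]
contact_force: [-3.3, 1.8, 5.3]
```

```bash
python3 -m inch '[{"x":0,"y":0,"z":-0.001,"spin":0},{"x":0,"y":0,"z":-0.001,"spin":0}]'|grep -E "pos|force"
```

```text
tcp_pos: [0.5089, 0.1324, 0.1064]
contact_force: [-3.3, 1.8, 5.3]
```

```bash
python3 -m inch '[{"x":0,"y":0,"z":-0.001,"spin":0},{"x":0,"y":0,"z":-0.001,"spin":0}]'|grep -E "pos|force"
```

```text
tcp_pos: [0.509, 0.1324, 0.1054]
contact_force: [-3.6, 1.0, 4.3]
```

```bash
python3 - <<'E'
from h import *
s=snapshot("scene");p=state()["tcp_pos"];print(p,proj(s,p),state()["contact_force"])
g=s["pixels"][130:270,260:430,::-1];cv2.imwrite("pics/s5.png",cv2.resize(g,None,fx=4,fy=4,interpolation=cv2.INTER_CUBIC))
E
```

```text
[0.50893788 0.13237701 0.1054312 ] [356.41107995 184.72860048] [-3.60345094  1.95290208  4.73370228]
```

View pics/s5.png

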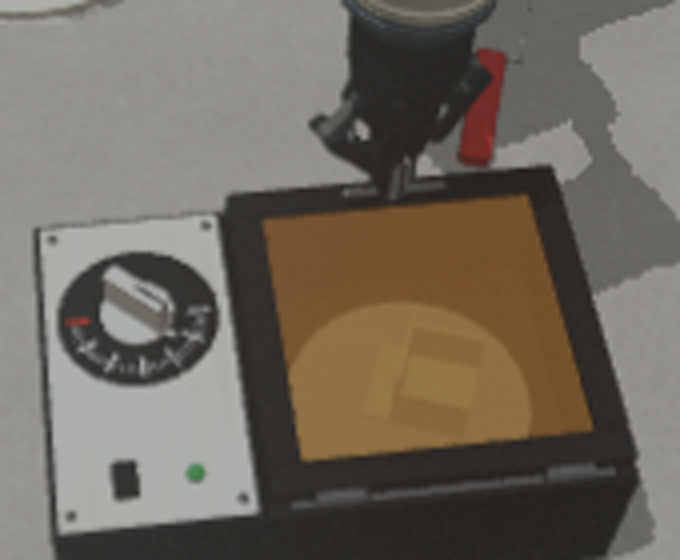

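Lid is nearly shut; fingertips at (359.5,179.5) on the strip (358.7,177). Continue pressing in 1 mm steps.

```bash
python3 -m inch '[{"x":0,"y":0,"z":-0.001,"spin":0},{"x":0,"y":0,"z":-0.001,"spin":0}]'|grep -E "pos|force"
```

```text
tcp_pos: [0.509, 0.1324, 0.1044]
contact_force: [-2.8, 1.7, 5.3]
```

```bash
python3 -m inch '[{"x":0,"y":0,"z":-0.001,"spin":0},{"x":0,"y":0,"z":-0.001,"spin":0}]'|grep -E "pos|force"
```

```text
tcp_pos: [0.5091, 0.1324, 0.1034]
contact_force: [-3.1, 1.6, 5.7]
```

```bash
python3 -m inch '[{"x":0,"y":0,"z":-0.0007,"spin":0},{"x":0,"y":0,"z":-0.0007,"spin":0}]'|grep -E "pos|force"
```

```text
tcp_pos: [0.5091, 0.1324, 0.1028]
contact_force: [-3.8, 1.4, 5.0]
```

```bash
python3 -m inch '[{"x":0,"y":0,"z":-0.001,"spin":0},{"x":0,"y":0,"z":-0.001,"spin":0}]'|grep -E "pos|force"
```

```text
tcp_pos: [0.5091, 0.1323, 0.1018]
contact_force: [-2.8, 1.3, 4.6]
```

```bash
python3 -m inch '[{"x":0,"y":0,"z":-0.001,"spin":0},{"x":0,"y":0,"z":-0.001,"spin":0}]'|grep -E "pos|force"
```

```text
tcp_pos: [0.5091, 0.1323, 0.1007]
contact_force: [-3.0, 1.3, 5.8]
```

```bash
python3 - <<'E'
from h import *
s=snapshot("scene");print(proj(s,np.array([.5092,.1326,.135])),proj(s,np.array([.5092,.1326,.145])))
for z in(.135,):print(onz(s,(260+395/4,130+188/4),z))
x0,y0=335,165
g=s["pixels"][y0:190,x0:385].astype(int).sum(2)//3;print(g[5:22,8:42:3])
E
```

```text
[357.41046194 178.06817831] [357.71986613 175.73137145]
[0.5069147  0.13747248 0.135     ]
[[119  45  41  39  39  38  68 100 119 103 102  52]
 [145  82  40  40  40  43  94 136 142 103 102  75]
 [145 130  55  40  38  42  60 136 145 121 102 101]
 [144 145 102  44  40  55  62 139 146 140  95  93]
 [146 145 145  57  39  66  71 130 131 108  57  48]
 [146 146 139  78  37  68  71  74  44  39  37  38]
 [132 130 106  60  40  72  70  51  61  55  35  37]
 [ 67  55  62  54  44  71  70  76  73  71  36  37]
 [ 45  86  87  77  39  73  68  62  54  42  38  37]
 [ 45  97  72  68  42  74  51  37  36  37  37  35]
 [ 43  50  45  36  38  67  38  37  37  39  43  46]
 [ 46  41  40  41  39  39  44  43  51  57  62  70]
 [ 44  44  42  42  48  55  62  62  78  80  80  80]
 [ 51  56  59  63  70  80  81  81  80  80  80  81]
 [ 72  82  80  81  81  80  80  81  81  79  79  80]
 [ 82  80  79  81  81  80  81  80  80  81  81  80]
 [ 82  82  81  81  81  80  80  79  81  80  80  81]]
```

```bash
python3 -m inch '[{"x":0,"y":0,"z":-0.0008,"spin":0},{"x":0,"y":0,"z":-0.0008,"spin":0}]'|grep -E "pos|force"
```

```text
tcp_pos: [0.5091, 0.1323, 0.1]
contact_force: [-3.4, 1.7, 5.8]
```

```bash
python3 -m inch '[{"x":0,"y":0,"z":-0.0008,"spin":0},{"x":0,"y":0,"z":-0.0008,"spin":0}]'|grep -E "pos|force"
```

```text
tcp_pos: [0.5091, 0.1324, 0.0992]
contact_force: [-2.7, 1.4, 4.6]
```

```bash
python3 -m inch '[{"x":0,"y":0,"z":-0.0008,"spin":0},{"x":0,"y":0,"z":-0.0008,"spin":0}]'|grep -E "pos|force"
```

```text
tcp_pos: [0.5091, 0.1324, 0.0984]
contact_force: [-2.5, 1.8, 4.7]
```

```bash
python3 -m inch '[{"x":0,"y":0,"z":-0.0008,"spin":0},{"x":0,"y":0,"z":-0.0008,"spin":0}]'|grep -E "pos|force"
```

```text
tcp_pos: [0.5091, 0.1323, 0.0976]
contact_force: [-4.0, 1.7, 7.1]
```

```bash
python3 -m inch '[{"x":0,"y":0,"z":-0.0008,"spin":0},{"x":0,"y":0,"z":-0.0008,"spin":0}]'|grep -E "pos|force"
```

```text
tcp_pos: [0.5091, 0.1324, 0.097]
contact_force: [-4.9, 1.4, 9.5]
```

```bash
python3 -m inch '[{"x":0,"y":0,"z":-0.0008,"spin":0},{"x":0,"y":0,"z":-0.0008,"spin":0}]'|grep -E "pos|force"
```

```text
tcp_pos: [0.5091, 0.1324, 0.0963]
contact_force: [-6.0, 1.1, 12.6]
```

```bash
python3 -m inch '[{"x":0,"y":0,"z":-0.0005,"spin":0},{"x":0,"y":0,"z":-0.0005,"spin":0},{"x":0,"y":0,"z":-0.0005,"spin":0}]'|grep -E "pos|force"; python3 - <<'E'
from h import *
s=snapshot("scene");t=snapshot("top")
g=s["pixels"][130:270,260:430,::-1];cv2.imwrite("pics/s6.png",cv2.resize(g,None,fx=4,fy=4,interpolation=cv2.INTER_CUBIC))
x0,y0=335,165
g=s["pixels"][y0:190,x0:385].astype(int).sum(2)//3;print(g[5:22,8:42:3])
E
```

```text
tcp_pos: [0.5091, 0.1324, 0.0959]
contact_force: [-6.6, 2.0, 13.8]
[[ 55  40  39  42  42  36  36  54 119 103 102  53]
 [105  43  41  39  40  37  64 101 143 101 102  75]
 [143  80  40  40  39  41  97 137 144 104 101 100]
 [144 131  44  41  38  44  70 138 146 110 100 102]
 [146 145  94  41  39  55  70 139 144 122  93  91]
 [146 146 145  49  38  66  69 129 130 132  60  47]
 [145 145 141  63  40  70  71  77  58  41  37  37]
 [134 129 111  50  41  71  71  51  60  51  36  36]
 [ 84  59  60  52  42  73  73  75  72  63  35  36]
 [ 46  85  85  77  41  73  70  60  56  43  39  36]
 [ 43  97  72  64  42  74  52  38  36  37  37  37]
 [ 45  51  46  38  39  67  39  37  37  39  40  46]
 [ 45  42  39  38  38  41  44  45  51  55  61  71]
 [ 46  43  40  44  49  54  61  69  81  80  80  80]
 [ 53  56  58  63  72  81  80  80  80  80  80  79]
 [ 71  82  81  81  81  80  80  79  81  79  80  80]
 [ 82  81  81  79  81  80  81  80  80  80  80  80]]
```

```bash
python3 -m inch '[{"x":0,"y":0,"z":0.02,"spin":0},{"x":0,"y":0,"z":0.05,"spin":0.1},{"x":0,"y":-0.03,"z":0.075,"spin":0.2},{"x":0.01,"y":-0.065,"z":0.075,"spin":0.3},{"x":0.015,"y":-0.1,"z":0.075,"spin":0.335},{"x":0.02,"y":-0.13,"z":0.075,"spin":0.335},{"x":0.031,"y":-0.165,"z":0.075,"spin":0.335},{"x":0.031,"y":-0.19,"z":0.075,"spin":0.335},{"x":0.031,"y":-0.19,"z":0.075,"spin":0.335},{"x":0.031,"y":-0.19,"z":0.075,"spin":0.335}]' 0; python3 - <<'E'
from h import *
s=snapshot("scene");st=state();p=st["tcp_pos"];print(p,proj(s,p),proj(s,p+[0,0,.036]),st["contact_force"],st["width"],st["joint_pos"])
g=s["pixels"][130:270,260:430,::-1];cv2.imwrite("pics/s7.png",cv2.resize(g,None,fx=4,fy=4,interpolation=cv2.INTER_CUBIC))
E
```

```text
t: 10.42
tcp_pos: [0.5403, -0.059, 0.1703]
ee_rot: [[-0.0, -0.498, 0.867], [-0.0, 0.867, 0.498], [-1.0, -0.0, -0.0]]
contact_force: [-0.3, 0.5, -0.7]
width: 0.5
[ 0.54015155 -0.05790502  0.17033081] [292.84395325 197.36423149] [292.14270529 188.62724118] [-0.12123789  0.69440886  0.20461181] 0.4992700172469589 [-2.16751700e-01  4.06887151e-01  1.58044303e+00  4.14312283e-05
  1.15439874e+00 -2.30960195e+00]
```

View pics/s7.png

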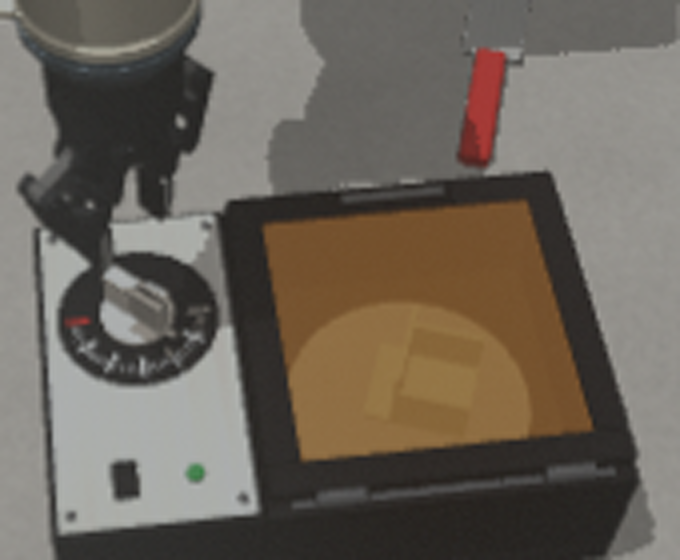

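Fingers straddle the bar: tips at (286,197) and (300,184), midpoint (293,190), as the ~36 mm tip offset predicts. Lid strip still at row ~178.7 (stayed home).

```bash
python3 -m inch '[{"x":0,"y":0,"z":-0.015,"spin":0},{"x":0,"y":0,"z":-0.03,"spin":0},{"x":0,"y":0,"z":-0.04,"spin":0},{"x":0,"y":0,"z":-0.048,"spin":0},{"x":0,"y":0,"z":-0.054,"spin":0},{"x":0,"y":0,"z":-0.058,"spin":0}]'|grep -E "pos|force|wid"; python3 -m inch '[{"x":0,"y":0,"z":-0.004,"spin":0},{"x":0,"y":0,"z":-0.008,"spin":0},{"x":0,"y":0,"z":-0.012,"spin":0},{"x":0,"y":0,"z":-0.014,"spin":0}]'|grep -E "pos|force|wid"
```

```text
tcp_pos: [0.5401, -0.0572, 0.112]
contact_force: [-1.1, 0.7, 0.0]
width: 0.501
tcp_pos: [0.5402, -0.0577, 0.0981]
contact_force: [0.3, 0.3, -0.3]
width: 0.501
```

```bash
python3 - <<'E'
from h import *
s=snapshot("scene");st=state();print(st["tcp_pos"],st["contact_force"],st["ft_torque"])
g=s["pixels"][165:245,262:342,::-1];cv2.imwrite("pics/s8.png",cv2.resize(g,None,fx=7,fy=7,interpolation=cv2.INTER_CUBIC))
E
```

```text
[ 0.54003044 -0.057643    0.09794985] [-0.61944479  0.36367089 -0.23103263] [-0.06597083  0.05751504  0.02361376]
```

View pics/s8.png

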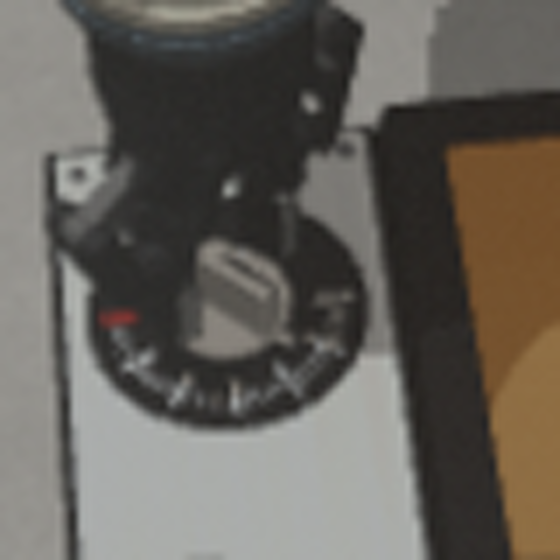

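No contact with TCP at 0.098, so the tip offset is confirmed; left finger beside the bar at crop (190,330), i.e. full-frame (289,212). Close in stages, watching side force.

```bash
python3 -m inch '[{"x":0,"y":0,"z":0,"spin":0},{"x":0,"y":0,"z":0,"spin":0},{"x":0,"y":0,"z":0,"spin":0},{"x":0,"y":0,"z":0,"spin":0}]' 0.5|grep -E "pos|force|wid"; python3 -m inch '[{"x":0,"y":0,"z":0,"spin":0},{"x":0,"y":0,"z":0,"spin":0},{"x":0,"y":0,"z":0,"spin":0}]' 0.6|grep -E "pos|force|wid"
```

```text
tcp_pos: [0.5403, -0.0577, 0.0987]
contact_force: [-0.8, -0.2, -0.4]
width: 0.248
tcp_pos: [0.5402, -0.0577, 0.0985]
contact_force: [0.7, 0.6, -0.4]
width: 0.2
```

```bash
python3 -m inch '[{"x":0,"y":0,"z":0,"spin":0},{"x":0,"y":0,"z":0,"spin":0},{"x":0,"y":0,"z":0,"spin":0}]' 0.64|grep -E "pos|force|wid"; python3 - <<'E'
from h import *
st=state();y=st["ee_rot"][:,1];print(st["contact_force"]@y,st["ft_torque"])
E
```

```text
tcp_pos: [0.5402, -0.0576, 0.0985]
contact_force: [0.7, 0.6, -0.0]
width: 0.177
0.19386919672257238 [-0.04144915  0.04172591  0.04652024]
```

```bash
python3 -m inch '[{"x":0,"y":0,"z":0,"spin":0},{"x":0,"y":0,"z":0,"spin":0}]' 0.67|grep -E "pos|force|wid"; python3 - <<'E'
from h import *
st=state();y=st["ee_rot"][:,1];print(st["contact_force"]@y,st["ft_torque"])
E
```

```text
tcp_pos: [0.5401, -0.0575, 0.0985]
contact_force: [0.1, 2.1, 1.3]
width: 0.164
1.790853980700882 [0.39019001 0.12391221 0.01848095]
```

```bash
python3 -m inch '[{"x":0,"y":0,"z":0,"spin":0},{"x":0,"y":0,"z":0,"spin":0}]' 0.69|grep -E "pos|force|wid"; python3 - <<'E'
from h import *
st=state();y=st["ee_rot"][:,1];print(st["contact_force"]@y,st["ft_torque"])
E
```

```text
tcp_pos: [0.54, -0.0574, 0.0985]
contact_force: [-1.1, 2.8, 1.6]
width: 0.151
3.0282358502788513 [0.62942446 0.24750533 0.10319421]
```

```bash
python3 -m inch '[{"x":-0.0003,"y":0.0005,"z":0,"spin":0},{"x":-0.0004,"y":0.0007,"z":0,"spin":0},{"x":-0.0004,"y":0.0007,"z":0,"spin":0}]' |grep -E "pos|force|wid"; python3 - <<'E'
from h import *
st=state();y=st["ee_rot"][:,1];print(st["contact_force"]@y,st["ft_torque"])
E
```

```text
tcp_pos: [0.5399, -0.0571, 0.0985]
contact_force: [-0.9, 0.5, 1.0]
width: 0.159
0.8520530177608089 [0.07362403 0.05660233 0.09870763]
```

```bash
python3 -m inch '[{"x":0,"y":0,"z":0,"spin":0},{"x":0,"y":0,"z":0,"spin":0}]' 0.71|grep -E "pos|force|wid"; python3 - <<'E'
from h import *
st=state();y=st["ee_rot"][:,1];print(st["contact_force"]@y,st["ft_torque"])
E
```

```text
tcp_pos: [0.5399, -0.057, 0.0985]
contact_force: [-0.5, 0.9, 1.8]
width: 0.145
0.9997399735877575 [0.09064446 0.01043899 0.07244387]
```

```bash
cat > f.py <<'E'
from h import *
st=state();R=st["ee_rot"];f=st["contact_force"]
# jaw yaw -> minute if pads flush: pointer world angle = yaw-90 ; unit angle +12 ; minute=(90-unit)/6
yaw=np.degrees(np.arctan2(R[1,1],R[0,1]));print("F tooly %.1f toolz %.1f z %.1f Tz %.3f yaw %.1f min %.2f t %.2f"%(f@R[:,1],f@R[:,2],f[2],st["ft_torque"][2],yaw,(90-(yaw-90+12))/6,st["t"]),"w %.3f"%st["width"],"yvec",R[:2,1].round(2),"fxy",f[:2].round(1),st["tcp_pos"].round(4))
E
python3 -m inch '[{"x":0,"y":0,"z":0,"spin":-0.06},{"x":0,"y":0,"z":0,"spin":-0.12},{"x":0,"y":0,"z":0,"spin":-0.18},{"x":0,"y":0,"z":0,"spin":-0.24}]'>/dev/null; python3 f.py
```

```text
F tooly 1.6 toolz 0.1 z 1.5 Tz 0.135 yaw 106.1 min 10.32 t 13.27 w 0.151 yvec [-0.28  0.96] fxy [-0.4  1.6] [ 0.5398 -0.0569  0.0985]
```

```bash
python3 -m inch '[{"x":0,"y":0,"z":0,"spin":-0.06},{"x":0,"y":0,"z":0,"spin":-0.12},{"x":0,"y":0,"z":0,"spin":-0.18},{"x":0,"y":0,"z":0,"spin":-0.24}]'>/dev/null; python3 f.py
```

```text
F tooly 3.4 toolz -1.4 z 3.0 Tz 0.173 yaw 92.3 min 12.62 t 13.60 w 0.142 yvec [-0.04  1.  ] fxy [-1.5  3.3] [ 0.5398 -0.0568  0.0985]
```

```bash
python3 -m inch '[{"x":0,"y":0.0003,"z":0,"spin":-0.06},{"x":0,"y":0.0006,"z":0,"spin":-0.12},{"x":0,"y":0.0006,"z":0,"spin":-0.18},{"x":0,"y":0.0006,"z":0,"spin":-0.24},{"x":0,"y":0.0006,"z":0,"spin":-0.3}]'>/dev/null; python3 f.py
```

```text
F tooly 1.5 toolz -1.4 z 1.3 Tz 0.144 yaw 75.1 min 15.48 t 14.02 w 0.149 yvec [0.26 0.97] fxy [-1.   1.8] [ 0.5398 -0.0563  0.0985]
```

```bash
python3 -m inch '[{"x":0,"y":0,"z":0,"spin":-0.06},{"x":0,"y":0,"z":0,"spin":-0.12},{"x":0,"y":0,"z":0,"spin":-0.18},{"x":0,"y":0,"z":0,"spin":-0.24}]'>/dev/null; python3 f.py
```

```text
F tooly 3.3 toolz -1.1 z 1.6 Tz 0.100 yaw 61.4 min 17.77 t 14.35 w 0.153 yvec [0.48 0.88] fxy [0.6 3.4] [ 0.5399 -0.0562  0.0985]
```

```bash
python3 -m inch '[{"x":0.0002,"y":0.0003,"z":0,"spin":-0.06},{"x":0.0003,"y":0.0003,"z":0,"spin":-0.12},{"x":0.0003,"y":0.0003,"z":0,"spin":-0.18},{"x":0.0003,"y":0.0003,"z":0,"spin":-0.24},{"x":0.0003,"y":0.0003,"z":0,"spin":-0.3}]'>/dev/null; python3 f.py
```

```text
F tooly 1.0 toolz -2.5 z 2.5 Tz 0.162 yaw 44.2 min 20.64 t 14.77 w 0.146 yvec [0.72 0.7 ] fxy [-1.   2.5] [ 0.54   -0.0558  0.0985]
```

```bash
python3 -m inch '[{"x":0.0001,"y":0,"z":0,"spin":-0.06},{"x":0.0002,"y":0,"z":0,"spin":-0.12},{"x":0.0003,"y":0,"z":0,"spin":-0.18},{"x":0.0003,"y":0,"z":0,"spin":-0.24},{"x":0.0003,"y":0,"z":0,"spin":-0.3}]'>/dev/null; python3 f.py
```

```text
F tooly 2.1 toolz -3.9 z 3.2 Tz 0.173 yaw 27.0 min 23.50 t 15.18 w 0.147 yvec [0.89 0.45] fxy [0.2 4.4] [ 0.5403 -0.0557  0.0985]
```

```bash
python3 -m inch '[{"x":0.0002,"y":0.0002,"z":0,"spin":-0.06},{"x":0.0003,"y":0.0003,"z":0,"spin":-0.12},{"x":0.0003,"y":0.0004,"z":0,"spin":-0.18},{"x":0.0003,"y":0.0004,"z":0,"spin":-0.24},{"x":0.0003,"y":0.0004,"z":0,"spin":-0.3}]'>/dev/null; python3 f.py
```

```text
F tooly -0.6 toolz -3.5 z 1.8 Tz 0.208 yaw 9.8 min 26.37 t 15.60 w 0.153 yvec [0.99 0.17] fxy [-1.2  3.4] [ 0.5406 -0.0554  0.0985]
```

```bash
python3 -m inch '[{"x":0,"y":0,"z":0,"spin":-0.06},{"x":0,"y":0,"z":0,"spin":-0.12},{"x":0,"y":0,"z":0,"spin":-0.18},{"x":0,"y":0,"z":0,"spin":-0.24},{"x":0,"y":0,"z":0,"spin":-0.3}]'>/dev/null; python3 f.py
```

```text
F tooly -0.3 toolz -3.8 z 1.1 Tz 0.209 yaw -7.4 min 29.23 t 16.02 w 0.148 yvec [ 0.99 -0.13] fxy [0.2 3.9] [ 0.5409 -0.0554  0.0985]
```

```bash
python3 -m inch '[{"x":0,"y":0,"z":0,"spin":-0.03},{"x":0,"y":0,"z":0,"spin":-0.06},{"x":0,"y":0,"z":0,"spin":-0.09},{"x":0,"y":0,"z":0,"spin":-0.12},{"x":0,"y":0,"z":0,"spin":-0.15},{"x":0,"y":0,"z":0,"spin":-0.18}]'>/dev/null; python3 f.py
```

```text
F tooly -0.5 toolz -4.2 z 0.1 Tz 0.156 yaw -17.6 min 30.94 t 16.52 w 0.148 yvec [ 0.95 -0.3 ] fxy [0.8 4.2] [ 0.5411 -0.0555  0.0985]
```

```bash
python3 -m inch '[{"x":0,"y":0,"z":0,"spin":-0.012},{"x":0,"y":0,"z":0,"spin":-0.024},{"x":0,"y":0,"z":0,"spin":-0.024}]'>/dev/null; python3 f.py
```

```text
F tooly 0.7 toolz -4.1 z 0.2 Tz 0.142 yaw -18.9 min 31.15 t 16.77 w 0.152 yvec [ 0.95 -0.32] fxy [2.  3.6] [ 0.541  -0.0555  0.0985]
```

```bash
python3 -m inch '[{"x":0,"y":0,"z":0,"spin":-0.012},{"x":0,"y":0,"z":0,"spin":-0.024},{"x":0,"y":0,"z":0,"spin":-0.024}]'>/dev/null; python3 f.py
```

```text
F tooly 2.3 toolz -4.2 z -0.1 Tz 0.124 yaw -20.3 min 31.39 t 17.02 w 0.148 yvec [ 0.94 -0.35] fxy [3.6 3.1] [ 0.5409 -0.0556  0.0985]
```

```bash
python3 -m inch '[{"x":0,"y":0,"z":0,"spin":-0.01},{"x":0,"y":0,"z":0,"spin":-0.02},{"x":0,"y":0,"z":0,"spin":-0.02}]'>/dev/null; python3 f.py
```

```text
F tooly 1.6 toolz -4.4 z -0.1 Tz 0.200 yaw -21.5 min 31.58 t 17.27 w 0.151 yvec [ 0.93 -0.37] fxy [3.1 3.5] [ 0.5409 -0.0556  0.0985]
```

```bash
python3 -m inch '[{"x":0,"y":0,"z":0,"spin":-0.01},{"x":0,"y":0,"z":0,"spin":-0.015},{"x":0,"y":0,"z":0,"spin":-0.015}]'>/dev/null; python3 f.py
```

```text
F tooly 1.8 toolz -3.7 z 1.0 Tz 0.166 yaw -22.3 min 31.72 t 17.52 w 0.149 yvec [ 0.93 -0.38] fxy [3.1 2.8] [ 0.5409 -0.0556  0.0985]
```

```bash
python3 -m inch '[{"x":0,"y":0,"z":0,"spin":-0.01},{"x":0,"y":0,"z":0,"spin":-0.015},{"x":0,"y":0,"z":0,"spin":-0.015}]'>/dev/null; python3 f.py
```

```text
F tooly 1.6 toolz -5.4 z 0.5 Tz 0.185 yaw -23.2 min 31.86 t 17.77 w 0.150 yvec [ 0.92 -0.39] fxy [3.6 4.3] [ 0.5409 -0.0557  0.0985]
```

```bash
python3 -m inch '[{"x":0,"y":0,"z":0,"spin":-0.01},{"x":0,"y":0,"z":0,"spin":-0.02},{"x":0,"y":0,"z":0,"spin":-0.03},{"x":0,"y":0,"z":0,"spin":-0.03}]'>/dev/null; python3 f.py
```

```text
F tooly 1.3 toolz -5.4 z 0.6 Tz 0.157 yaw -24.9 min 32.15 t 18.10 w 0.147 yvec [ 0.91 -0.42] fxy [3.4 4.3] [ 0.5409 -0.0557  0.0985]
```

```bash
python3 -m inch '[{"x":0,"y":0,"z":0,"spin":-0.01},{"x":0,"y":0,"z":0,"spin":-0.02},{"x":0,"y":0,"z":0,"spin":-0.03},{"x":0,"y":0,"z":0,"spin":-0.03}]'>/dev/null; python3 f.py
```

```text
F tooly 1.4 toolz -4.8 z -0.2 Tz 0.141 yaw -26.6 min 32.44 t 18.43 w 0.148 yvec [ 0.89 -0.45] fxy [3.4 3.7] [ 0.5409 -0.0557  0.0985]
```

```bash
python3 -m inch '[{"x":0,"y":0.0002,"z":0,"spin":-0.01},{"x":0,"y":0.0003,"z":0,"spin":-0.02},{"x":0,"y":0.0003,"z":0,"spin":-0.03},{"x":0,"y":0.0003,"z":0,"spin":-0.03}]'>/dev/null; python3 f.py
```

```text
F tooly 2.5 toolz -2.9 z -0.4 Tz 0.156 yaw -28.4 min 32.73 t 18.77 w 0.144 yvec [ 0.88 -0.48] fxy [3.5 1.3] [ 0.5409 -0.0555  0.0985]
```

```bash
python3 -m inch '[{"x":0.0002,"y":0,"z":0,"spin":-0.01},{"x":0.0002,"y":0,"z":0,"spin":-0.02},{"x":0.0002,"y":0,"z":0,"spin":-0.03},{"x":0.0002,"y":0,"z":0,"spin":-0.03}]'>/dev/null; python3 f.py
```

```text
F tooly 3.2 toolz -2.9 z 1.3 Tz 0.115 yaw -30.1 min 33.01 t 19.10 w 0.147 yvec [ 0.87 -0.5 ] fxy [4.3 0.9] [ 0.541  -0.0554  0.0985]
```

```bash
python3 -m inch '[{"x":0.0002,"y":-0.0001,"z":0,"spin":-0.01},{"x":0.0002,"y":-0.0001,"z":0,"spin":-0.02},{"x":0.0002,"y":-0.0001,"z":0,"spin":-0.03},{"x":0.0002,"y":-0.0001,"z":0,"spin":-0.03}]'>/dev/null; python3 f.py
```

```text
F tooly 2.3 toolz -2.2 z 1.6 Tz 0.172 yaw -31.8 min 33.30 t 19.43 w 0.149 yvec [ 0.85 -0.53] fxy [3.2 0.6] [ 0.5411 -0.0555  0.0985]
```

```bash
python3 -m inch '[{"x":0,"y":0,"z":0,"spin":-0.01},{"x":0,"y":0,"z":0,"spin":-0.02},{"x":0,"y":0,"z":0,"spin":-0.03},{"x":0,"y":0,"z":0,"spin":-0.03}]'>/dev/null; python3 f.py
```

```text
F tooly 2.7 toolz -3.0 z 2.6 Tz 0.158 yaw -33.5 min 33.59 t 19.77 w 0.152 yvec [ 0.83 -0.55] fxy [3.9 1. ] [ 0.5411 -0.0555  0.0985]
```

```bash
python3 -m inch '[{"x":0,"y":0,"z":0,"spin":-0.01},{"x":0,"y":0,"z":0,"spin":-0.02},{"x":0,"y":0,"z":0,"spin":-0.03},{"x":0,"y":0,"z":0,"spin":-0.03}]'>/dev/null; python3 f.py
```

```text
F tooly 2.5 toolz -2.0 z 2.2 Tz 0.204 yaw -35.2 min 33.87 t 20.10 w 0.144 yvec [ 0.82 -0.58] fxy [3.2 0.2] [ 0.5412 -0.0555  0.0985]
```

```bash
python3 -m inch '[{"x":0,"y":0,"z":0,"spin":-0.01},{"x":0,"y":0,"z":0,"spin":-0.025},{"x":0,"y":0,"z":0,"spin":-0.025}]'>/dev/null; python3 f.py
```

```text
F tooly 1.5 toolz -2.6 z 0.9 Tz 0.210 yaw -36.7 min 34.12 t 20.35 w 0.146 yvec [ 0.8 -0.6] fxy [2.8 1.2] [ 0.5411 -0.0555  0.0985]
```

```bash
python3 -m inch '[{"x":0,"y":0,"z":0,"spin":-0.01},{"x":0,"y":0,"z":0,"spin":-0.02},{"x":0,"y":0,"z":0,"spin":-0.02}]'>/dev/null; python3 f.py; python3 - <<'E'
from h import *
s=snapshot("scene");g=s["pixels"][165:245,262:342,::-1];cv2.imwrite("pics/s9.png",cv2.resize(g,None,fx=7,fy=7,interpolation=cv2.INTER_CUBIC))
E
```

```text
F tooly 2.7 toolz -3.4 z 2.0 Tz 0.124 yaw -37.8 min 34.30 t 20.60 w 0.149 yvec [ 0.79 -0.61] fxy [4.3 1.1] [ 0.5412 -0.0555  0.0985]
```

```bash
python3 -m inch '[{"x":0,"y":0,"z":0,"spin":-0.01},{"x":0,"y":0,"z":0,"spin":-0.025},{"x":0,"y":0,"z":0,"spin":-0.025}]'>/dev/null; python3 f.py; python3 f.py
```

```text
F tooly 1.7 toolz -3.3 z 2.1 Tz 0.286 yaw -39.3 min 34.55 t 20.90 w 0.147 yvec [ 0.77 -0.63] fxy [3.4 1.4] [ 0.5412 -0.0554  0.0985]
F tooly 1.7 toolz -3.3 z 2.1 Tz 0.286 yaw -39.3 min 34.55 t 20.90 w 0.147 yvec [ 0.77 -0.63] fxy [3.4 1.4] [ 0.5412 -0.0554  0.0985]
```

```bash
python3 -m inch '[{"x":0,"y":0,"z":0,"spin":0},{"x":0,"y":0,"z":0,"spin":0}]'>/dev/null; python3 f.py
```

```text
F tooly 3.5 toolz -3.2 z 1.9 Tz 0.278 yaw -39.2 min 34.53 t 21.07 w 0.148 yvec [ 0.78 -0.63] fxy [4.7 0.3] [ 0.5411 -0.0555  0.0985]
```

```bash
python3 -m inch '[{"x":0,"y":0,"z":0,"spin":-0.007},{"x":0,"y":0,"z":0,"spin":-0.014},{"x":0,"y":0,"z":0,"spin":-0.014}]'>/dev/null; python3 f.py
```

```text
F tooly 2.6 toolz -3.8 z 1.8 Tz 0.384 yaw -40.0 min 34.67 t 21.32 w 0.149 yvec [ 0.77 -0.64] fxy [4.4 1.2] [ 0.5412 -0.0555  0.0985]
```

```bash
python3 -m inch '[{"x":0,"y":0,"z":0,"spin":-0.005},{"x":0,"y":0,"z":0,"spin":-0.01},{"x":0,"y":0,"z":0,"spin":-0.01},{"x":0,"y":0,"z":0,"spin":-0.01}]'>/dev/null; python3 f.py
```

```text
F tooly 3.1 toolz -2.2 z 2.2 Tz 0.416 yaw -40.6 min 34.76 t 21.65 w 0.147 yvec [ 0.76 -0.65] fxy [ 3.7 -0.3] [ 0.5412 -0.0554  0.0985]
```

```bash
python3 -m inch '[{"x":0,"y":0,"z":0,"spin":0.05},{"x":0,"y":0,"z":0,"spin":0.11},{"x":-0.0001,"y":0,"z":0,"spin":0.17},{"x":-0.0001,"y":0,"z":0,"spin":0.23},{"x":-0.0002,"y":0,"z":0,"spin":0.29},{"x":-0.0002,"y":0,"z":0,"spin":0.35},{"x":-0.0002,"y":0,"z":0,"spin":0.41},{"x":-0.0002,"y":0,"z":0,"spin":0.47},{"x":-0.0003,"y":0,"z":0,"spin":0.53}]'>/dev/null; python3 f.py
```

```text
F tooly 3.4 toolz 1.2 z 0.5 Tz -0.049 yaw -10.0 min 29.67 t 22.40 w 0.149 yvec [ 0.98 -0.17] fxy [ 3.1 -1.8] [ 0.5406 -0.0556  0.0984]
```

```bash
python3 -m inch '[{"x":0,"y":0,"z":0,"spin":0.06},{"x":0,"y":0,"z":0,"spin":0.12},{"x":-0.0001,"y":0,"z":0,"spin":0.18},{"x":-0.0001,"y":0,"z":0,"spin":0.24},{"x":-0.0002,"y":0,"z":0,"spin":0.3},{"x":-0.0002,"y":0,"z":0,"spin":0.36},{"x":-0.0002,"y":0,"z":0,"spin":0.42},{"x":-0.0002,"y":0,"z":0,"spin":0.48}]'>/dev/null; python3 f.py
```

```text
F tooly 2.8 toolz 2.8 z 1.0 Tz -0.028 yaw 17.5 min 25.09 t 23.07 w 0.144 yvec [0.95 0.3 ] fxy [ 3.5 -1.8] [ 0.5404 -0.0556  0.0984]
```

```bash
python3 -m inch '[{"x":0.0002,"y":-0.0001,"z":0,"spin":0.06},{"x":0.0002,"y":-0.0002,"z":0,"spin":0.12},{"x":0.0002,"y":-0.0002,"z":0,"spin":0.18},{"x":0.0002,"y":-0.0002,"z":0,"spin":0.24},{"x":0.0002,"y":-0.0002,"z":0,"spin":0.3},{"x":0.0002,"y":-0.0002,"z":0,"spin":0.36},{"x":0.0002,"y":-0.0002,"z":0,"spin":0.42},{"x":0.0002,"y":-0.0002,"z":0,"spin":0.48},{"x":0.0002,"y":-0.0002,"z":0,"spin":0.53}]'>/dev/null; python3 f.py; python3 -m inch '[{"x":0,"y":0,"z":0,"spin":0},{"x":0,"y":0,"z":0,"spin":0},{"x":0,"y":0,"z":0,"spin":0}]' 0.3 | grep force; python3 f.py
```

```text
F tooly -0.2 toolz 1.5 z 1.6 Tz -0.075 yaw 47.8 min 20.03 t 23.82 w 0.147 yvec [0.67 0.74] fxy [ 0.9 -1.1] [ 0.5403 -0.0558  0.0983]
contact_force: [-0.2, -0.2, -0.4]
F tooly -0.3 toolz -0.0 z -0.4 Tz 0.004 yaw 47.6 min 20.07 t 24.07 w 0.349 yvec [0.67 0.74] fxy [-0.2 -0.2] [ 0.5402 -0.0555  0.0982]
```

```bash
python3 -m inch '[{"x":0,"y":0,"z":0.025,"spin":0},{"x":0,"y":0,"z":0.06,"spin":0},{"x":0,"y":0,"z":0.1,"spin":0},{"x":-0.02,"y":-0.03,"z":0.11,"spin":0},{"x":-0.04,"y":-0.06,"z":0.11,"spin":0},{"x":-0.06,"y":-0.09,"z":0.11,"spin":0},{"x":-0.08,"y":-0.12,"z":0.11,"spin":0},{"x":-0.1,"y":-0.15,"z":0.11,"spin":0},{"x":-0.12,"y":-0.18,"z":0.11,"spin":0},{"x":-0.13,"y":-0.2,"z":0.11,"spin":0},{"x":-0.13,"y":-0.2,"z":0.11,"spin":0}]' | grep -E "pos|t:"; python3 - <<'E'
from h import *
I=[]
for n,(x0,y0,x1,y1),f in(("scene",(268,180,330,225),6),("top",(305,145,367,210),6)):
    s=snapshot(n);I.append(cv2.resize(s["pixels"][y0:y1,x0:x1,::-1],None,fx=f,fy=f,interpolation=cv2.INTER_CUBIC))
h=max(i.shape[0] for i in I);I=[cv2.copyMakeBorder(i,0,h-i.shape[0],0,10,0) for i in I]
cv2.imwrite("pics/final.png",np.hstack(I));print(np.hstack(I).shape,[i.shape for i in I])
E
```

```text
t: 24.98
tcp_pos: [0.4088, -0.2587, 0.2084]
ee_rot: [[-0.001, 0.677, 0.736], [-0.001, 0.736, -0.677], [-1.0, -0.001, -0.0]]
(390, 764, 3) [(390, 382, 3), (390, 382, 3)]
```

View pics/final.png

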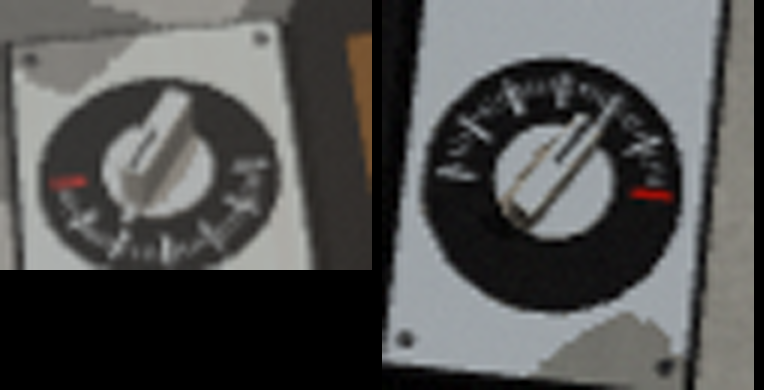

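The bar points close to the fifth long mark in both views: scene tip ≈ (289,217), top black line from ≈(334,172) to (339,164.5).

```bash
python3 - <<'E'
from h import *
s=snapshot("scene");t=snapshot("top")
a=np.radians(-12);ux=np.array([np.cos(a),np.sin(a),0]);uy=np.array([-ux[1],ux[0],0]);D=np.array([.5402,-.0572,.12])
mn=lambda v:(np.degrees(np.arctan2(-(v@uy),v@ux))+90)/6
T=lambda p:(305+(p[0]-382)/6-.4,145+p[1]/6-.4); Sc=lambda p:(268+p[0]/6-.4,180+p[1]/6-.4)
print("line top",mn(onz(t,T((588,118)),.155)-onz(t,T((558,162)),.155)))
print("bar edge top",mn(onz(t,T((614,108)),.155)-onz(t,T((532,224)),.155)))
print("line scene",mn(onz(s,Sc((133,165)),.155)-onz(s,Sc((155,137)),.155)))
print("bar axis scene",mn(onz(s,Sc((128,172)),.155)-onz(s,Sc((178,92)),.155)))
print("tip scene",mn(onz(s,Sc((127,218)),.126)-D))
print("red top",mn(onz(t,T((652,195)),.122)-D),"red scene",mn(onz(s,Sc((68,183)),.122)-D))
M=D+.03*(ux*np.cos(np.radians(30))-uy*np.sin(np.radians(30)))+[0,0,.006]
print("mark20 px",proj(s,M),"seen tip",Sc((127,218)))
# automatic: bright bar-top pixels, main axis on z=.155
for n,c,th in((s,proj(s,D+[0,0,.035]),None),(t,proj(t,D+[0,0,.035]),None)):
    g=n["pixels"].astype(int).min(2);Y,X=np.mgrid[:400,:640]
    P=[];W=[]
    for y,x in zip(*np.where(np.hypot(X-c[0],Y-c[1])<15)):
        p=onz(n,(x,y),.155)-D-[0,0,.035]
        if np.hypot(*p[:2])<.027:P.append([p@ux,p@uy,g[y,x]])
    P=np.array(P);k=P[:,2]>np.percentile(P[:,2],70);w,v=np.linalg.eigh(np.cov(P[k,:2].T));e=v[:,1]*np.sign(v[0,1])
    print("pca",(np.degrees(np.arctan2(-e[1],e[0]))+90)/6,w**.5,P[k,:2].mean(0))
E
```

```text
line top 19.573351732706602
bar edge top 19.73921556054076
line scene 21.342433865016073
bar axis scene 20.365400571254714
tip scene 20.27673431694246
red top 30.216736183215534 red scene 29.72434331769969
mark20 px [288.94615783 216.25713888] seen tip (288.7666666666667, 215.93333333333334)
pca 21.740621038850467 [0.00894142 0.01277239] [ 0.00558171 -0.00138562]
pca 4.709165141287563 [0.00876511 0.01251509] [-0.00842428 -0.00343567]
```

```bash
python3 - <<'E'
from h import *
s=snapshot("scene");g=s["pixels"][170:190,343:373].astype(int).sum(2)//3;print(g[:,::4].T)
finish_job();print(state()["t"])
E
```

```text
[[145 147 145 145 148 149 140 107  47  46  46  47  48  46  61  83  84  83
   84  84]
 [145 146 145 146 148 150 135  69  79 108  82  44  45  53  72  83  83  83
   83  83]
 [145 144 144 143 146 148 132  57  89 104  58  47  46  58  83  82  84  83
   82  83]
 [146 146 147 148 148 138  88  70 109  92  48  46  48  66  82  82  82  83
   83  82]
 [145 147 148 148 148 134  66  80 106  75  45  45  50  74  82  83  82  83
   82  83]
 [147 147 147 149 148 133  56  87 104  53  47  46  59  82  83  83  83  83
   82  83]
 [146 144 147 149 137  82  72 111  91  46  44  49  66  82  82  83  84  83
   82  84]
 [148 147 148 148 133  51  52  58  53  46  44  56  81  83  83  83  83  84
   82  82]]
the job is handed in; nothing more can be done
the job is handed in; nothing more can be done
```

The job is handed in. The lid is shut, and the timer was wound to its stop and turned back to about 20 minutes. No verdict is reported, so this rests on my own checks.

- **Lid:** I pressed it down along its arc with closed fingers until the seal force rose from about 5 N to 14 N (15–16 N with side load, limit 25 N). After release it stayed down. In the last picture its strip sits at row 178, where 178.1 is predicted for fully home. One pixel is about 4 mm, so that check is coarse.
- **Winding:** I gripped the bar loosely, and side forces stayed around 5–6 N or less, against the 20 N limit. Winding took 0.10–0.21 N m, then rose to 0.28 on the stop. I took it to about 0.38–0.42 N m and held it roughly 0.4 s, where firm is 0.3 and forced is 0.6.
- **Setting:** I turned the knob back, and the finger angle gave 20.05 minutes. Four readings by eye from the last pictures gave 19.6 to 20.4, and the pointer tip was within 0.5 px of the predicted 20 minute mark.
- **End state:** the arm is about 0.24 m sideways and 0.11 m up from the knob, touching nothing. I never touched the print, bottle, jar or scraper. The clock was about 25 s.

Checks that disagreed or failed:
- The real finger ends stood about 36 mm higher than the reported TCP (tool point), by touch and in the pictures. I set heights by contact instead.
- At the stop the fingers read 34.8 minutes, against the stated 33.8 at most. Slack and twist probably explain this.
- The black line on the knob, read in the scene view, gave 21.3. An automatic bar fit failed, giving 21.7 in one view and 4.7 in the other. I did not rely on either.

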